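Aligning pin into the open bolt hole of the blue bearing unit

TASK

Take the yellow-handled aligning pin out of the black rack and lower it, tip first, into the one empty bolt hole of the blue bearing unit until it is fully home, collar flat on the housing, then let go. Do not drop it in: keep hold of it until it is home. Leave the red-handled pin in its place in the rack.

Things in the scene. Friction and masses are not known exactly. Their poses are not given: they have to be found in the camera images.
- yellow_pin_handle (a point): Centre of the handle of the loose yellow pin (0.25 kg), upright in the rack. Handle: yellow, round, diameter 28, length 80 mm (40 above to 40 below this point). Below it a steel collar, diameter 48, 7 thick, underside 47 mm below this point; then a 14 mm shank, its last 20 mm tapering to a 6 mm tip 92 mm below this point. z: up the handle. In either of the rack's two places.
- red_pin_handle (a point): Same point of the red-handled pin, equal in size, about 90 mm from the yellow one in the same rack; leave it alone. The rack is a fixed black block 180 x 70 x 55 mm; each shank hangs in a 27 mm hole, the collar on the rack's top, so a pin must rise over 45 mm to clear it.
- blue_hole (a point): Centre of the mouth of the empty vertical bolt hole (diameter 28, countersunk to 36, 66 mm deep) in a corner of the fixed blue unit, in its flat top face 66 mm above the table; z up. Unit 160 mm square, at either side of the rack, any yaw; bearing centre at -55, -55 mm in the point's x, y. Boss there 84 wide, 19 mm high; bolt heads 14 mm high in the other three corners.
- green_hole (a point): Same point of the green bearing unit, equal in size, on the other side of the rack. It too has one empty hole, but is not to be used.
Not all that is in view belongs to the job. Leave any white look-alike of the part that bears blue_hole alone.

How it is judged:
By the outcome, as a careful person would: the job done as asked, in the order asked, and still so for the second after the job is handed in, with the robot touching nothing.
It also fails if it takes over 42 s, if anything falls off the work surface, if the arm or the gripper's body presses on something with over 40 N, if the wrist force passes 120 N, or if a joint passes its speed limit or range.

ROBOT

A 6-joint arm with a two-finger parallel gripper is mounted at the origin on the work surface. World frame = base frame: x ahead of the robot, y to its left, z up, the work surface at z = 0. Lengths are in mm, angles in rad, forces in N, time in s.
With the tool pointing down it reaches from about 350 to 775 mm from the base axis. Payload 7.3 kg.
Tool frame: the origin (TCP) lies at the very end of the fingers, on their centre line; the grasp point (between the pads) lies 19 mm behind it; z points along the fingers, y is the line along which they close (so a half turn about z gives the same grasp; the last joint's range is limited). The gripper opens to 92 mm and grips with 3 to 60 N. Pads are 19 mm wide; open, the fingers measure 130 mm over their backs; the gripper's body (75 mm by 190 mm) begins 47 mm behind the grasp point.
Start: joints at [1.106, 0.342, 1.524, -0, 1.275, -0.146], TCP at [164.537, 498.574, 186.941] pointing down, gripper open.
Joint ranges: [-2.53, 2.53], [-0.77, 2.02], [0.04, 2.7], [-1, 4.14], [0.28, 2.66], [-3.11, 3.11]. Speed limits (rad/s): [2.57, 2.57, 3.14, 3.14, 3.14, 3.14].

INTERFACE

Orientations are given as [roll, pitch, yaw] about the fixed x, y, z axes, in that order (R = Rz(yaw) Ry(pitch) Rx(roll)).
In Python, from plant import bot gives the robot as it stands.
- The arm moves only by the tool apply_moves, never from a script. Its argument "motion" is text: rows parted by semicolons, each of 4 numbers parted by spaces: the shift along the tool's x, y, z in m, then the turn about the tool's z in degrees. A call has 1 to 8 rows; each row shifts and turns the commanded pose from where the row before left it, along the tool's axes as they then stand; what a row does not reach is not made up. A row lasts 1/8 s, in which the tool goes at most 62.5 mm and 10.7 degrees, less where a joint would pass 70% of its speed; a pose out of reach is approached as far as the arm can. A call with a gripper value outside its range is refused whole. "fingers" is the opening, from -1 (shut) to 1 (fully open), set as the call begins (left out, the last holds). The fingers move at their own pace and stop on an object; the grip force is fixed at half the most. Time passes only in rows, so rows that do not move let the fingers close. It gives the time, the measured TCP pose, the force, the opening and the grip force at its end, in the units of the state.
- bot.get_obs(): the state, without advancing time (a new reading comes with each control period).
- bot.capture(name): name is "scene" or "top" or "wrist"; returns a dict with "img" (420x560x3 uint8, blue, green, red), "range_z" (420x560 float32, mm along the optical axis (not along the pixel's ray), 0 where there is no reading), "fx", "fy", "cx", "cy" (pixels), "D" ([k1, k2, p1, p2, k3] as OpenCV has them; the pictures are not rectified), "world_from_camera" (4x4, takes a point from camera to world coordinates); the wrist camera has in their place "mount" (4x4, takes a point from camera to tool coordinates, whose origin is the TCP and whose axes are the flange's). Camera axes: x right, y down, z forward; pixel columns grow to the right and rows downward; lengths in mm; the calibration is good to about 2 mm. A picture is of the moment at which its call begins: read the wrist's pose just before it.
- bot.close_job(): hands the job in; it is judged then, once.
Trained networks look in a picture, given as the dict that the camera call returned (one of the last four; its "shot" number tells which), for a name from the list of things; names that differ only in an ending like _2 or _b are one class to them, and where a whole thing is asked for, a point or a joint stands for the part that bears it (a point fixed in the world has none). Each returns a list of dicts, best first, with "p" (0 to 1); they miss things now and then, are a little off and sometimes report something else, mostly with a low value. They report only what shows in the picture. A call takes as long as a camera call. They do not tell look-alikes from the thing itself.
- bot.cut_out(picture, thing): "pixels" (420x560 bool, what is visible of it) and "point" ([column, row] in pixels, amid what is visible of it).
The state is a dict: "time": time; "joint_positions": joint angles; "dq": joint speeds; "tau": joint torques, N m; "tool_pos": TCP position; "tcp_rot": TCP orientation; "contact_force": force on the tool from outside, world axes, zero at the start; "moment": the same for the moment, N m; "grip_width": finger opening in mm; "finger_force": force on a finger pad.
Only numpy, scipy, OpenCV 4.12 (cv2) and the standard library are available. Lean on these libraries where they do the work, as an engineer would, in place of code of your own. Each camera call takes 0.05 s, during which the arm holds its last target. There are 200 camera calls.

## Working session

There is one attempt and no reset: what is moved stays moved. The work goes in short steps, Python scripts to look and compute and a tool call to move; the robot and the scene stay as the last step left them, time stands still between calls to the robot, and variables do not carry over. Pictures are saved under pics/ and viewed, at most 10 in all, crops included, and the job is handed in when it is done.

Besides the shell and the picture viewer there is one more tool, called by a JSON object that holds its "op" and its "data", one argument or row to a line. apply_moves: Moves the arm, as the interface text tells. Its arguments: {"type":"object","properties":{"motion":{"type":"string"},"fingers":{"type":"number"}},"required":["motion"]}

```bash
mkdir -p pics
cat > h.py <<'E'
import numpy as np, cv2
from plant import bot
from scipy.spatial.transform import Rotation as R
def K(c): return np.array([[c['fx'],0,c['cx']],[0,c['fy'],c['cy']],[0,0,1.]])
def T(c,o=None):
    if 'world_from_camera' in c: return np.array(c['world_from_camera'])
    M=np.eye(4); M[:3,:3]=R.from_euler('xyz',o['tcp_rot']).as_matrix(); M[:3,3]=o['tool_pos']
    return M@np.array(c['mount'])
def rays(c,px):
    return cv2.undistortPoints(np.array(px,float).reshape(-1,1,2),K(c),np.array(c['D'],float)).reshape(-1,2)
def pts(c,px,o=None,z=None):
    """world points of pixels by depth"""
    px=np.array(px,float).reshape(-1,2); r=rays(c,px)
    if z is None: z=c['range_z'][px[:,1].astype(int),px[:,0].astype(int)]
    p=np.c_[r*np.array(z)[:,None],z]; M=T(c,o); return p@M[:3,:3].T+M[:3,3]
def onplane(c,px,h,o=None):
    r=rays(c,px); M=T(c,o); d=np.c_[r,np.ones(len(r))]@M[:3,:3].T; s=(h-M[2,3])/d[:,2]; return M[:3,3]+d*s[:,None]
E
python3 - <<'E'
from h import *
o=bot.get_obs(); print(o)
for n in ('scene','top'):
    c=bot.capture(n); cv2.imwrite(f'pics/{n}0.png',c['img']); np.save(f'{n}0.npy',c,allow_pickle=True)
    for t in ('yellow_pin_handle','red_pin_handle','blue_hole','green_hole'):
        for d in bot.cut_out(c,t)[:4]:
            ys,xs=np.where(d['pixels']); ok=c['range_z'][ys,xs]>0
            P=pts(c,np.c_[xs,ys][ok]) if ok.any() else np.zeros((1,3))
            print(n,t,round(d['p'],2),np.round(d['point']),len(xs),np.median(P,0).round(),P.max(0).round(),P.min(0).round())
E
```

```text
{'time': 0.0, 'joint_positions': array([ 1.10603459e+00,  3.42729882e-01,  1.52504530e+00, -3.26009210e-06,
        1.27537140e+00, -1.45967917e-01]), 'dq': array([ 0.00123123, -0.00032245, -0.000106  ,  0.00031933, -0.00126006,
       -0.00022579]), 'tau': array([-8.62434317e-04, -4.31244385e+01, -2.44219422e+01,  7.15573551e-02,
        5.60223078e-02, -1.40201573e-04]), 'tool_pos': array([164.29562101, 498.1314377 , 186.23141639]), 'tcp_rot': array([-3.14005480e+00, -2.22934918e-04,  2.82279962e+00]), 'contact_force': array([-0.67585545,  0.07615946,  0.36980884]), 'moment': array([ 0.0659735 , -0.00459329,  0.01932684]), 'finger_force': 0.0, 'grip_width': 92.1621193306042}
scene yellow_pin_handle 0.97 [300. 241.] 461 [547.  60.  96.] [563.  82. 145.] [407.  38.   2.]
scene red_pin_handle 0.69 [265. 253.] 499 [567. -26.  88.] [580.  -2. 144.] [472. -48.  -2.]
scene blue_hole 0.92 [387. 246.] 4096 [555. 277.  66.] [636. 421.  90.] [354. 180.  -3.]
scene blue_hole 0.77 [369. 174.] 2557 [266. 307.  67.] [337. 459.  91.] [ 45. 214.  -4.]
scene green_hole 0.94 [150. 253.] 4042 [ 539. -307.   66.] [ 606. -215.   90.] [ 407. -412.   -1.]
top yellow_pin_handle 0.6 [259. 168.] 371 [530.  59.  81.] [562.  85. 149.] [514.  38.  54.]
top red_pin_handle 0.73 [297. 161.] 353 [549. -26.  89.] [577.  -4. 147.] [533. -48.  55.]
top blue_hole 0.73 [163. 175.] 4918 [523. 282.  68.] [633. 408.  91.] [419. 182.  -4.]
top blue_hole 0.57 [147. 307.] 5033 [230. 318.  68.] [332. 446.  90.] [126. 217.  -4.]
top green_hole 0.86 [421. 183.] 5077 [ 502. -306.   68.] [ 618. -212.   90.] [ 405. -433.   -4.]
```

View pics/scene0.png

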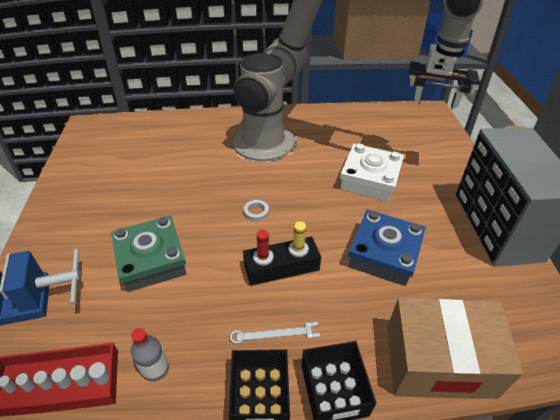

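View pics/top0.png

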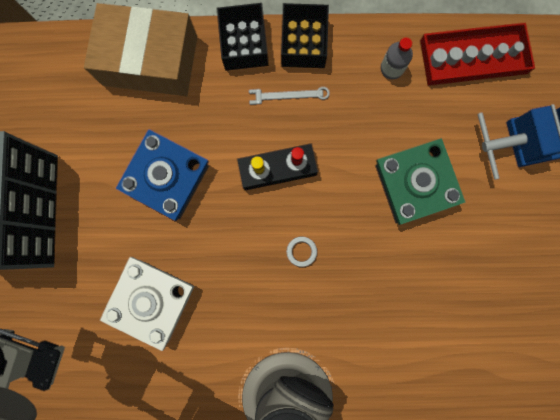

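The blue unit is at top (160,173), and its empty hole is at top (192,162) and scene (362,246).

Possible mix-ups, in top pixels:
- **Pins:** yellow at (258,163), red at (297,155).
- **Holes:** blue at (192,162), white look-alike at (177,291), green at (434,151). The other three blue corners, (152,142), (129,184) and (170,206), hold bolts.

I choose yellow (258,163) and blue (192,162).

Run:
```python
from h import *
for n,hs,bs in (('scene',(300,238),(362,246)),('top',(258,163),(192,162))):
    c=np.load(f'{n}0.npy',allow_pickle=True).item(); hsv=cv2.cvtColor(c['img'],cv2.COLOR_BGR2HSV)
    m=cv2.inRange(hsv,(18,120,60),(35,255,255)); m2=np.zeros_like(m); x,y=hs; m2[y-25:y+25,x-15:x+15]=m[y-25:y+25,x-15:x+15]
    ys,xs=np.where(m2>0); P=pts(c,np.c_[xs,ys]); 
    top=P[P[:,2]>138]; side=P[(P[:,2]>70)&(P[:,2]<136)]
    print(n,'top',len(top),top.mean(0).round(1),'cam',T(c)[:3,3].round())
    if len(side)>10:
        from scipy.optimize import least_squares
        s=least_squares(lambda q:np.hypot(*(side[:,:2]-q).T)-14,side[:,:2].mean(0)+(side[:,:2].mean(0)-T(c)[:2,3])/np.linalg.norm(side[:,:2].mean(0)-T(c)[:2,3])*8,loss='soft_l1'); print('cyl',s.x.round(1),len(side))
    g=hsv[:,:,2]; x,y=bs; w=g[y-12:y+13,x-12:x+13]; _,mm=cv2.threshold(w,0,1,cv2.THRESH_BINARY_INV+cv2.THRESH_OTSU)
    k,l,st,ce=cv2.connectedComponentsWithStats((w<35).astype(np.uint8)); print(st,ce+[x-12,y-12])
    for q in ce[1:]: print('hole',onplane(c,[q+[x-12,y-12]],66).round(1))
    # boss top centre
    d=bot.cut_out(c,'blue_hole') if False else None
a=cv2.imread('pics/top0.png')[110:230,110:330]; b=cv2.imread('pics/scene0.png')[190:290,230:440]
cv2.imwrite('pics/crop1.png',np.vstack([cv2.resize(a,(600,327)),cv2.resize(b,(600,270))]))
```

```text
scene top 88 [539.9  61.6 141.9] cam [1195.  -43.  844.]
cyl [536.3  62.1] 203
[[  0   0  25  25 575]
 [  7  11   9   7  50]] [[362.08521739 245.85043478]
 [361.02       247.72      ]]
hole [[551.8 213.4  66. ]]
top top 123 [535.   60.7 151.3] cam [3.340e+02 1.000e+00 1.181e+03]
cyl [537.6  61. ] 53
[[  0   0  25  25 562]
 [  8  10  10  10  58]
 [ 22  21   3   4   5]] [[191.90391459 161.78469751]
 [191.96551724 163.18965517]
 [203.2        172.4       ]]
hole [[551.3 217.4  66. ]]
hole [[529.3 190.9  66. ]]
```

View pics/crop1.png

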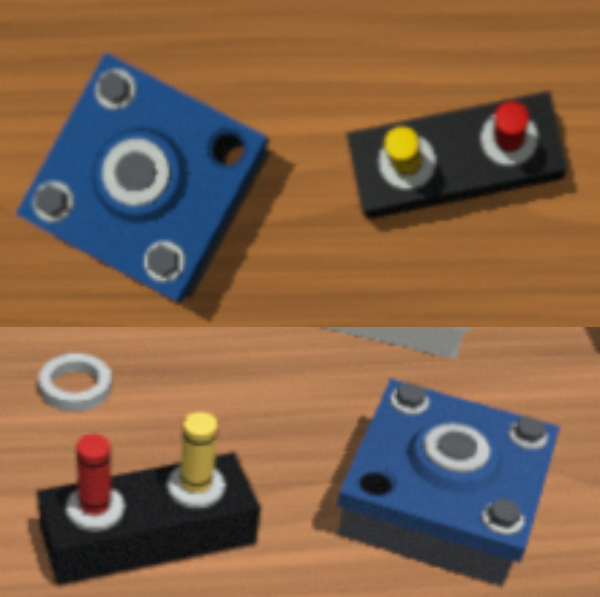

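The crop confirms it: the yellow pin is the left one in the rack in the top view. The blue unit's right-hand corner has the only open hole, and it is neither the white nor the green unit. Estimates: pin axis about (537,61.5), hole about (551,215). Moving above the pin.

{"op": "apply_moves", "data": {
  "motion": "-0.041 -0.025 -0.012 0; -0.041 -0.025 -0.012 0; -0.041 -0.025 -0.01 0; -0.041 -0.025 -0.01 0; -0.041 -0.025 -0.01 0; -0.041 -0.025 -0.01 0; -0.041 -0.025 -0.01 0; -0.041 -0.025 0 0",
  "fingers": 1
}}

```text
time: 1.5
tool_pos: [414.6, 204.7, 261.9]
tcp_rot: [3.14, 0.002, 2.823]
contact_force: [1.2, 0.5, 0.1]
grip_width: 91.8
finger_force: 0.0
```

{"op": "apply_moves", "data": {
  "motion": "-0.041 -0.025 0 0; -0.041 -0.025 0 0; 0 0 0 10; 0 0 0 10; 0 0 0 10; 0 0 0 10; 0 0 0 10; 0 0 0 10"
}}

```text
time: 2.5
tool_pos: [475.5, 132.7, 261.0]
tcp_rot: [3.141, -0.0, 1.77]
contact_force: [0.1, 0.8, 0.2]
grip_width: 91.7
finger_force: 0.0
```

Run:
```python
from h import *
o=bot.get_obs(); c=bot.capture('wrist'); print(o['time'],o['tool_pos'],o['tcp_rot'],o['contact_force'],o['joint_positions'].round(2)); print(np.array(c['mount']).round(3),c['fx'],c['D'])
cv2.imwrite('pics/w1.png',c['img']); np.save('w1.npy',{'c':c,'o':o},allow_pickle=True)
```

```text
2.5 [475.4971098  132.65737947 260.95323705] [ 3.14149420e+00 -7.60496463e-05  1.76984855e+00] [0.08301825 0.76698453 0.16148033] [ 0.12  0.23  1.47  0.    1.44 -0.08]
[[   0.      -0.967   -0.256   69.28 ]
 [   1.       0.       0.      -0.643]
 [   0.      -0.256    0.967 -197.1  ]
 [   0.       0.       0.       1.   ]] 297.59340543684095 [-0.03586975  0.          0.          0.          0.        ]
```

View pics/w1.png

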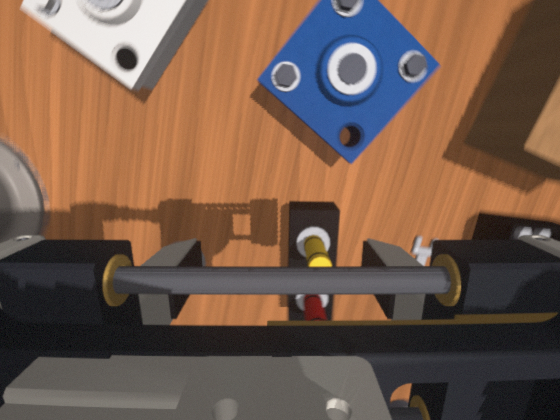

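The wrist view shows the blue hole at (351,135), the yellow pin's collar at (313,243) with its handle partly behind the gripper bar, and the red pin behind it at (316,305). Measuring both targets from here.

Run:
```python
from h import *
from scipy.optimize import least_squares
d=np.load('w1.npy',allow_pickle=True).item(); c,o=d['c'],d['o']; im=c['img']; hsv=cv2.cvtColor(im,cv2.COLOR_BGR2HSV)
# hole: non-blue pixels in window
w=np.zeros(im.shape[:2],np.uint8); cv2.circle(w,(351,135),17,1,-1)
for thr in (40,60):
    m=((hsv[:,:,2]<thr)&(w>0)).astype(np.uint8)
    ys,xs=np.where(m); P=onplane(c,np.c_[xs,ys],66,o); cc,r=cv2.minEnclosingCircle(P[:,:2].astype(np.float32)); print('hole',thr,len(xs),P.mean(0).round(1),np.round(cc,1),round(r,1))
# bolts/boss geometry by depth of boss top
m=cv2.inRange(hsv,(18,120,60),(35,255,255)); w[:]=0; w[225:268,300:340]=1
ys,xs=np.where((m>0)&(w>0)); P=pts(c,np.c_[xs,ys],o); P=P[P[:,2]>65]; print(len(P),P.min(0),P.max(0),np.median(P,0))
s=P[P[:,2]<138]; q=least_squares(lambda q:np.hypot(*(s[:,:2]-q).T)-14,[537,61],loss='soft_l1'); print('cyl',q.x,len(s)); t=P[P[:,2]>139]; print('top',t.mean(0),len(t))
# collar: grey bright
m=((hsv[:,:,1]<60)&(hsv[:,:,2]>110)); w[:]=0; w[220:268,292:336]=1
ys,xs=np.where(m&(w>0)); P=onplane(c,np.c_[xs,ys],62,o); cc,r=cv2.minEnclosingCircle(P[:,:2].astype(np.float32)); print('collar',np.round(cc,1),r, 'depthz',np.median(pts(c,np.c_[xs,ys],o)[:,2]))
cv2.imwrite('pics/w1c.png',cv2.resize(im[90:280,270:400],None,fx=3,fy=3,interpolation=2))
```

```text
hole 40 136 [552.4 215.5  66. ] [549.  213.5] 11.9
hole 60 193 [552.1 214.7  66. ] [548.  213.5] 12.8
613 [461.15088732  55.08225085  67.3851594 ] [548.30759168 200.42393633 458.05868612] [529.73993093  71.44187969 127.84985974]
cyl [536.05859302  61.13260646] 389
top [527.51843752  80.29945268 170.62974999] 210
collar [534.9  61.2] 24.07141876220703 depthz 61.30161364521052
```

{"op": "apply_moves", "data": {
  "motion": "-0.028 0.015 0 0; -0.027 0.015 0 0; -0.027 0.015 0 0; 0 0 0.02 0; 0 0 0.02 0; 0 0 0.01 0; 0 0 0 0; 0 0 0 0"
}}

```text
time: 3.55
tool_pos: [536.7, 61.6, 211.8]
tcp_rot: [3.14, 0.0, 1.776]
contact_force: [0.1, -0.3, -0.1]
grip_width: 91.7
finger_force: 0.0
```

{"op": "apply_moves", "data": {
  "motion": "0 0 0.025 0; 0 0 0.025 0; 0 0 0.025 0; 0 0 0.025 0; 0 0 0.014 0; 0 0 0.01 0; 0 0 0 0; 0 0 0 0"
}}

```text
time: 4.55
tool_pos: [536.9, 61.6, 87.7]
tcp_rot: [3.14, 0.0, 1.776]
contact_force: [0.3, 0.2, 0.5]
grip_width: 91.7
finger_force: 0.0
```

{"op": "apply_moves", "data": {
  "motion": "0 0 0 0; 0 0 0 0; 0 0 0 0; 0 0 0 0; 0 0 0 0; 0 0 0 0; 0 0 0 0; 0 0 0 0",
  "fingers": -1
}}

```text
time: 5.55
tool_pos: [536.3, 61.6, 86.9]
tcp_rot: [3.141, -0.0, 1.776]
contact_force: [0.0, 1.6, -0.2]
grip_width: 27.2
finger_force: 30.0
```

Gripped (27 mm, 30 N). Lifting straight up.

{"op": "apply_moves", "data": {
  "motion": "0 0 -0.01 0; 0 0 -0.015 0; 0 0 -0.02 0; 0 0 -0.02 0; 0 0 -0.02 0; 0 0 -0.02 0; 0 0 0 0; 0 0 0 0"
}}

```text
time: 6.55
tool_pos: [535.8, 61.6, 191.5]
tcp_rot: [-3.141, -0.0, 1.776]
contact_force: [-0.8, 0.3, -2.8]
grip_width: 27.2
finger_force: 30.0
```

Run:
```python
from h import *
o=bot.get_obs(); c=bot.capture('wrist'); print(o['tool_pos'],o['tcp_rot'],o['grip_width'],o['contact_force'],o['moment'])
cv2.imwrite('pics/w2.png',c['img']); np.save('w2.npy',{'c':c,'o':o},allow_pickle=True)
```

```text
[535.8139099   61.55486892 191.54164458] [-3.14091437e+00 -2.33638990e-04  1.77562313e+00] 27.15969658367953 [-0.83444143  0.2920452  -2.82462566] [-0.12984835  0.05139997  0.01661663]
```

View pics/w2.png

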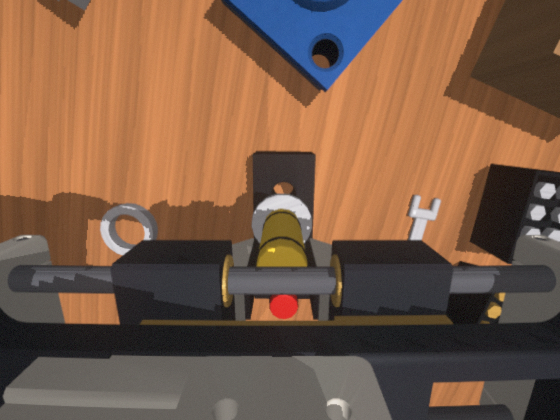

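The pin is held upright, with its collar at (281,222) and clear of the rack. Red is still in place at (284,307), and the blue hole with its countersink shows at (325,52). Refining the hole position and the pin's place in the hand.

Run:
```python
from h import *
d=np.load('w2.npy',allow_pickle=True).item(); c,o=d['c'],d['o']; im=c['img']; hsv=cv2.cvtColor(im,cv2.COLOR_BGR2HSV)
sat=im[:,:,0].astype(int)
w=np.zeros(im.shape[:2],np.uint8); cv2.circle(w,(325,50),24,1,-1)
ref=np.median(sat[75:80,322:328]); print('blue ref',ref)
for f in (.85,.7,.5):
    m=((sat<f*ref)&(w>0)).astype(np.uint8); k,l,st,ce=cv2.connectedComponentsWithStats(m); j=1+st[1:,4].argmax()
    cn=max(cv2.findContours((l==j).astype(np.uint8),0,1)[0],key=len).reshape(-1,2)
    h=cv2.convexHull(onplane(c,cn,66,o)[:,:2].astype(np.float32)); (e,ax,a)=cv2.fitEllipse(h); print(f,st[j],np.round(e,1),np.round(ax,1),np.round(cv2.minEnclosingCircle(h)[0],1))
m=((hsv[:,:,1]<60)&(hsv[:,:,2]>110)); w[:]=0; w[188:262,245:320]=1
ys,xs=np.where(m&(w>0)); 
h=62+191.5-87; P=onplane(c,np.c_[xs,ys],h,o); cc,r=cv2.minEnclosingCircle(P[:,:2].astype(np.float32)); print('collar',np.round(cc,1),r,np.median(pts(c,np.c_[xs,ys],o)[:,2]),h)
```

```text
blue ref 169.0
0.85 [ 308   33   36   38 1048] [548.2 214.6] [34.3 35.1] [548.2 214.3]
0.7 [311  33  32  36 858] [548.4 215.6] [30.3 32.6] [548.4 215.3]
0.5 [312  39  27  29 623] [547.9 213.3] [26.4 26.6] [547.8 213.2]
collar [538.9  52. ] 34.07588195800781 165.91725721403796 166.5
```

{"op": "apply_moves", "data": {
  "motion": "0.02 0.006 0 0; 0.027 0.008 0 0; 0.03 0.0085 0 0; 0.03 0.0085 0 0; 0.025 0.008 0 0; 0.015 0.004 0 0; 0 0 0 0; 0 0 0 0"
}}

```text
time: 7.6
tool_pos: [548.3, 213.3, 191.7]
tcp_rot: [-3.141, 0.0, 1.775]
contact_force: [0.8, 0.2, -2.4]
grip_width: 27.3
finger_force: 30.0
```

Run:
```python
from h import *
o=bot.get_obs(); print(o['tool_pos'],o['tcp_rot'],o['contact_force'],o['moment'],o['joint_positions'].round(2))
c=bot.capture('wrist'); s=bot.capture('scene'); t=bot.capture('top')
a=cv2.resize(c['img'][150:340,160:400],None,fx=1.6,fy=1.6); b=cv2.resize(s['img'][150:300,300:460],None,fx=2.5,fy=2.5,interpolation=2)
v=np.zeros((400,800,3),np.uint8); v[:a.shape[0],:384]=a; v[:b.shape[0],390:390+b.shape[1]]=b; cv2.imwrite('pics/w3.png',v)
```

```text
[548.33810155 213.29609082 191.67435874] [-3.14088359e+00  4.90127262e-04  1.77508408e+00] [ 0.81170027  0.16011454 -2.35153372] [-0.05645159  0.04489422  0.01191826] [ 0.24  0.46  1.33 -0.    1.35  0.04]
```

View pics/w3.png

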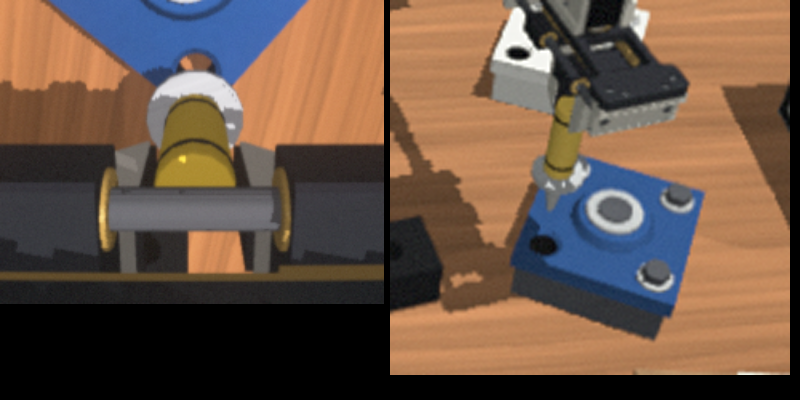

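The pin hangs above the hole, and in the scene view its axis points at (545,243) in the crop, the hole. Lowering in stages and watching the force.

{"op": "apply_moves", "data": {
  "motion": "0.001 0 0.015 0; 0 0 0.015 0; 0 0 0.01 0; 0 0 0.008 0; 0 0 0.006 0; 0 0 0.006 0; 0 0 0 0; 0 0 0 0"
}}

```text
time: 8.75
tool_pos: [548.5, 215.2, 132.2]
tcp_rot: [3.141, -0.0, 1.776]
contact_force: [0.4, -0.2, -1.6]
grip_width: 27.3
finger_force: 30.0
```

{"op": "apply_moves", "data": {
  "motion": "0 0 0.006 0; 0 0 0.006 0; 0 0 0.006 0; 0 0 0.005 0; 0 0 0.004 0; 0 0 0.003 0; 0 0 0 0; 0 0 0 0"
}}

```text
time: 9.75
tool_pos: [548.4, 215.2, 102.1]
tcp_rot: [3.141, -0.0, 1.776]
contact_force: [0.0, 0.2, -3.0]
grip_width: 26.9
finger_force: 30.0
```

Free going; 4 mm from the expected seat. Creeping down until contact.

{"op": "apply_moves", "data": {
  "motion": "0 0 0.001 0; 0 0 0.001 0; 0 0 0.001 0; 0 0 0.0005 0; 0 0 0 0; 0 0 0 0"
}}

```text
time: 10.5
tool_pos: [548.3, 215.2, 98.5]
tcp_rot: [3.141, -0.0, 1.776]
contact_force: [-0.1, -0.2, -3.7]
grip_width: 27.2
finger_force: 30.0
```

{"op": "apply_moves", "data": {
  "motion": "0 0 0.0005 0; 0 0 0 0; 0 0 0.0005 0; 0 0 0 0"
}}

```text
time: 11.0
tool_pos: [548.3, 215.2, 97.9]
tcp_rot: [3.141, -0.0, 1.776]
contact_force: [-1.3, 0.1, 3.0]
grip_width: 27.2
finger_force: 30.0
```

{"op": "apply_moves", "data": {
  "motion": "0 0 0.0005 0; 0 0 0 0; 0 0 0 0"
}}

```text
time: 11.38
tool_pos: [548.4, 215.2, 97.9]
tcp_rot: [3.141, -0.0, 1.776]
contact_force: [-1.8, 0.3, 6.2]
grip_width: 27.0
finger_force: 30.0
```

Run:
```python
from h import *
o=bot.get_obs(); print(o['tool_pos'],o['contact_force'],o['moment'])
c=bot.capture('wrist'); s=bot.capture('scene')
a=cv2.resize(c['img'][150:340,160:400],None,fx=1.6,fy=1.6); b=cv2.resize(s['img'][150:300,300:460],None,fx=2.5,fy=2.5,interpolation=2)
v=np.zeros((400,800,3),np.uint8); v[:a.shape[0],:384]=a; v[:b.shape[0],390:390+b.shape[1]]=b; cv2.imwrite('pics/w4.png',v)
hsv=cv2.cvtColor(c['img'],cv2.COLOR_BGR2HSV); m=((hsv[:,:,1]<60)&(hsv[:,:,2]>110)); m[:195]=0;m[235:]=0;m[:,:250]=0;m[:,315:]=0
ys,xs=np.where(m); P=pts(c,np.c_[xs,ys],o); P=P[P[:,2]>55]; print('collar z',np.percentile(P[:,2],[10,50,90]).round(1),len(P))
```

```text
[548.42671328 215.22022215  97.88382956] [-1.84336297  0.28685931  6.21309094] [-0.26318948  0.55647065  0.00872154]
collar z [71.4 72.2 73.1] 1230
```

View pics/w4.png

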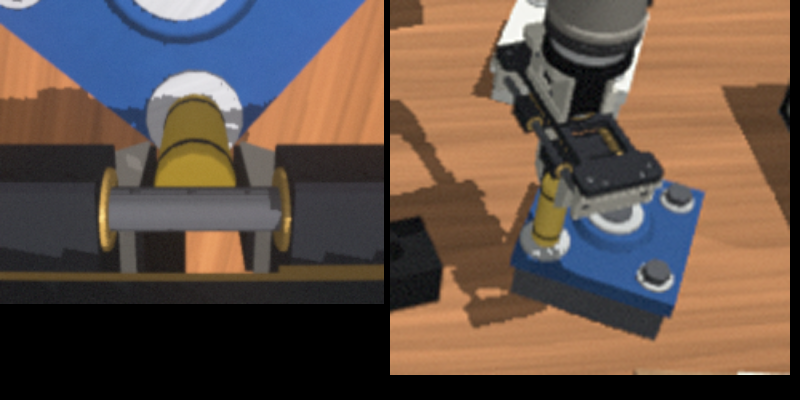

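The collar is flat on the blue face over the hole, with its top at z about 72 (73 expected) and a contact force of about 9 N. Releasing, then retreating straight up.

{"op": "apply_moves", "data": {
  "motion": "0 0 0 0; 0 0 0 0; 0 0 0 0; 0 0 0 0; 0 0 0 0; 0 0 0 0; 0 0 0 0; 0 0 0 0",
  "fingers": 1
}}

```text
time: 12.48
tool_pos: [548.3, 215.2, 96.9]
tcp_rot: [3.142, -0.0, 1.776]
contact_force: [-0.1, 0.2, 0.4]
grip_width: 91.9
finger_force: 0.0
```

{"op": "apply_moves", "data": {
  "motion": "0 0 -0.01 0; 0 0 -0.02 0; 0 0 -0.025 0; 0 0 -0.025 0; 0 0 -0.03 0; 0 0 -0.02 0; 0 0 0 0; 0 0 0 0"
}}

```text
time: 13.48
tool_pos: [547.8, 215.1, 226.2]
tcp_rot: [-3.141, -0.0, 1.776]
contact_force: [-0.5, 0.4, 0.5]
grip_width: 91.9
finger_force: 0.0
```

Run:
```python
from h import *
o=bot.get_obs(); print(o['time'],o['tool_pos'],o['contact_force'],o['grip_width'])
c=bot.capture('wrist'); s=bot.capture('scene')
a=cv2.resize(c['img'],(400,300)); b=cv2.resize(s['img'][150:300,210:410],(400,300),interpolation=2)
cv2.imwrite('pics/w5.png',np.hstack([a,b]))
```

```text
13.475 [547.82787501 215.07911916 226.23856853] [-0.53750548  0.44454643  0.46981151] 91.87004150337941
```

View pics/w5.png

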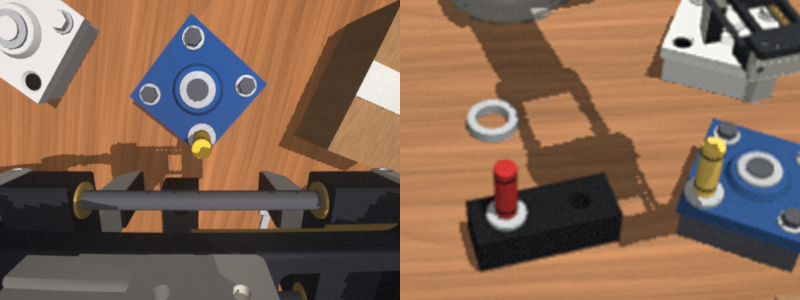

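The yellow pin stands upright and seated in the blue hole (at (708,170) in the right half). Red is still in the rack at (506,190), and the gripper is clear. Handing in.

```bash
python3 -c "
from plant import bot
print(bot.close_job())"
```

```text
the job is handed in; nothing more can be done
None
```

The yellow pin is fully home in the blue unit's empty hole, collar flat on the housing; it was held until seated and then released. The red pin is untouched in the rack, and the job was handed in at about 13.5 s.

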